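# Load the soap caddy by colour and lift it level

### The arm

A 6-joint arm with a two-finger parallel gripper is mounted at the origin on the work surface. World frame = base frame: x ahead of the robot, y to its left, z up, the work surface at z = 0. Lengths are in m, angles in rad, forces in N, time in s.
With the tool pointing down it reaches from about 0.375 to 0.825 m from the base axis. Payload 5.5 kg.
Tool frame: the origin (TCP) lies at the very end of the fingers, on their centre line; the grasp point (between the pads) lies 19 mm behind it; z points along the fingers, y is the line along which they close (so a half turn about z gives the same grasp; the last joint's range is limited). The gripper opens to 85 mm and grips with 20 to 120 N. Pads are 22 mm wide; open, the fingers measure 114 mm over their backs; the gripper's body (76 mm by 85 mm) begins 54 mm behind the grasp point. The pads swing forward as they close: fully open they stand 13 mm farther back than shut.
Start: joints at [-1.335, 0.314, -0.047, 1.21, 0, 1.571], TCP at [0.14, -0.583, 0.231] pointing down, gripper open.
Joint ranges: [-2.67, 2.67], [-0.69, 1.73], [-1.03, 1.25], [-2.08, 2.16], [-1.42, 1.45], [-3.14, 3.14]. Speed limits (rad/s): [2.39, 2.39, 3.01, 3.14, 3.14, 3.14].

### API

Orientations are given as a 3x3 rotation matrix whose columns are the frame's x, y, z axes.
In Python, from station import env, release, grasp, imaging, get_time_s, get_joint_positions, get_dq, get_joint_efforts, get_ee_pos, get_ee_rot, get_ft_force, get_torque, get_width, get_gripper_force gives the robot as it stands. The module is installed in compiled form; this text tells all that it offers. Calls block until the motion is done:
- env.move_to(position, orientation): joint-space move of the TCP to a pose.
- env.line_to(position, rot=None, v=0.15): straight line of the TCP; rot=None keeps the orientation; v is the mean speed in m/s.
- env.move_j(angles): joint-space move.
- release() and grasp(squeeze=None): open the fingers fully, or close them until they stop; squeeze is the grip in N (None keeps the last).
- env.wait(seconds).
- env.inverse_kinematics(position, orientation): joint angles nearest the present ones, or None.
- imaging.read_camera(name): name is "side" or "top" or "wrist"; returns the picture (480x640x3 uint8, red, green, blue); there is no depth.
- imaging.camera_info(name): a dict with "intrinsics" (3x3 intrinsics, pixels), "eye" and "orientation" of the camera in the world. Camera axes: x right, y down, z forward; pixel columns grow to the right and rows downward; lengths in m; the calibration is good to about 2 mm. A picture is of the moment at which its call begins: read the wrist's pose just before it. camera_info takes no time and is no camera call; for the wrist camera it gives the pose at the moment of the call.
A pose or a line that the arm cannot do raises env.IKError and nothing moves.
- env.hand_in(): hands the job in; it is judged then, once.
Readings, each from a call of its own:
- get_time_s(): time.
- get_joint_positions(): joint angles.
- get_dq(): joint speeds.
- get_joint_efforts(): joint torques, N m.
- get_ee_pos(): TCP position.
- get_ee_rot(): TCP orientation.
- get_ft_force(): force on the tool from outside, world axes, zero at the start.
- get_torque(): the same for the moment, N m.
- get_width(): finger opening in m.
- get_gripper_force(): force on a finger pad.
Only numpy, scipy, OpenCV 4.12 (cv2) and the standard library are available. Lean on these libraries where they do the work, as an engineer would, in place of code of your own. Each camera call takes 0.05 s, during which the arm holds its last target. There are 200 camera calls.

### The job

Stand the two loose soap cartons in the two empty pockets of the grey caddy so that the row on one side of the handle bar is all blue and the row on the other side all orange, and let go of them. Then take the full caddy by its black handle, lift it off the counter to about 10 cm clear, and finish while still holding it there, level and still, with all four cartons seated in it. Do not drop or tip over any carton, do not tip the caddy, and leave the jar, the dish and the brush where they are.

Things in the scene. Friction and masses are not known exactly. Their poses are not given: they have to be found in the camera images.
- caddy: loose grey carrier, 114 x 196 x 22 mm (own x, y, z), 0.36 kg empty; origin at the centre of its underside, z up. Four pockets 40 x 52 mm (x, y), floor 5 mm and mouth 22 mm above the underside, centred at x = -31 or +31, y = +66 or -66 mm: rows at x = -31 and x = +31, one on each side of the handle bar. Starts flat on the counter, two pockets on one diagonal filled
- caddy_handle: black handle fixed to the caddy (same origin and axes as caddy): a bar along the caddy's y on two posts, centred over the caddy. The bar is 16 mm thick (x), 76 mm long (y), its underside 66 mm and its top 88 mm above the caddy's underside; under it the space between the posts is open
- pocket_near_left (a point): centre of the floor of the caddy's pocket at x = -31 mm, y = 66 mm of the caddy's frame; axes as the caddy's
- pocket_near_right (a point): centre of the floor of the caddy's pocket at x = -31 mm, y = -66 mm of the caddy's frame; axes as the caddy's
- pocket_far_left (a point): centre of the floor of the caddy's pocket at x = 31 mm, y = 66 mm of the caddy's frame; axes as the caddy's
- pocket_far_right (a point): centre of the floor of the caddy's pocket at x = 31 mm, y = -66 mm of the caddy's frame; axes as the caddy's
- blue_in: blue soap carton that starts in the caddy, in pocket near_left or far_right, its axes as the caddy's; 32 x 44 x 70 mm (its own x, y, z), stands upright, about 60 g; origin at the centre of its underside
- orange_in: orange softener carton that starts in the caddy, in the other of those two pockets, its axes as the caddy's; 32 x 44 x 70 mm (its own x, y, z), stands upright, about 60 g; origin at the centre of its underside
- blue_out: blue soap carton that starts loose on the counter to the left or right of the caddy; 32 x 44 x 70 mm (its own x, y, z), stands upright, about 60 g; origin at the centre of its underside
- orange_out: orange softener carton that starts loose on the counter, on the other side; 32 x 44 x 70 mm (its own x, y, z), stands upright, about 60 g; origin at the centre of its underside
- jar: pale jar with a white lid, 60 mm across, 100 mm tall, a bystander; origin at the centre of its underside
- coin_dish: green dish, 90 mm across, 18 mm high, a bystander; origin at the centre of its underside
- brush: brush with a handle, 180 mm long, lying, a bystander; origin under its middle, x along its length
Things that resemble listed ones, but are neither listed nor needed, are in the scene too. Leave any pink or yellow look-alike of the blue_in alone.

How it is judged:
By the outcome, as a careful person would: the job done as asked, in the order asked, and still so for the second after the job is handed in, while the arm keeps its last pose, push and grip.
It also fails if it takes over 64 s, if anything falls off the work surface, if the arm or the gripper's body presses on something with over 40 N, if the wrist force passes 120 N, or if a joint passes its speed limit or range.

## Working session

There is one attempt and no reset: what is moved stays moved. The work goes in short steps, each a Python script; the robot and the scene stay as the last script left them, time stands still between calls to the robot, and variables do not carry over. Pictures are saved under pics/ and viewed, at most 10 in all, crops included, and the job is handed in when it is done.

```bash
mkdir -p pics; python3 - <<'E'
from station import *
import cv2,numpy as np
for n in("top","side"):
    im=imaging.read_camera(n); cv2.imwrite(f"pics/{n}0.png",im[:,:,::-1]); i=imaging.camera_info(n)
    print(n,np.round(i["intrinsics"],1).tolist(),np.round(i["eye"],4),np.round(i["orientation"],3).tolist())
i=imaging.camera_info("wrist");print(i["eye"],np.round(i["orientation"],3).tolist(),get_time_s(),get_width())
E
```

```text
top [[444.5, 0.0, 315.8], [0.0, 444.5, 237.5], [0.0, 0.0, 1.0]] [ 0.4043 -0.0038  0.9596] [[0.059, -0.975, 0.213], [-0.998, -0.058, 0.011], [0.001, -0.213, -0.977]]
side [[488.3, 0.0, 313.9], [0.0, 488.3, 238.8], [0.0, 0.0, 1.0]] [ 0.2543 -0.717   0.6452] [[0.897, -0.279, 0.343], [-0.442, -0.533, 0.721], [-0.018, -0.799, -0.602]]
[ 0.21663038 -0.5633849   0.37230233] [[0.233, -0.927, -0.295], [-0.972, -0.222, -0.069], [-0.001, 0.303, -0.953]] 0.1 0.08557632757441437
```

View pics/top0.png

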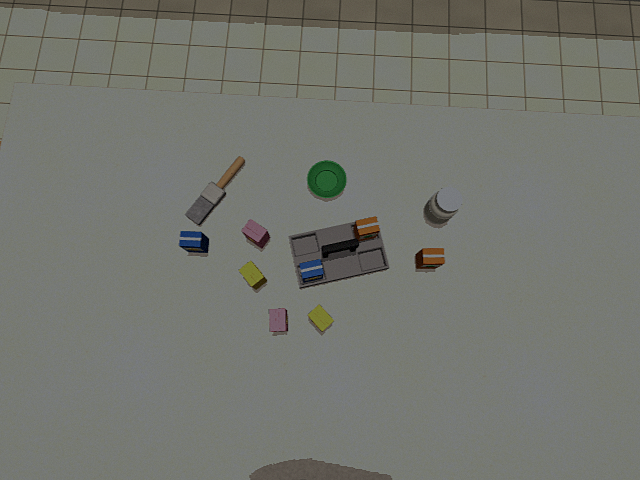

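View pics/side0.png

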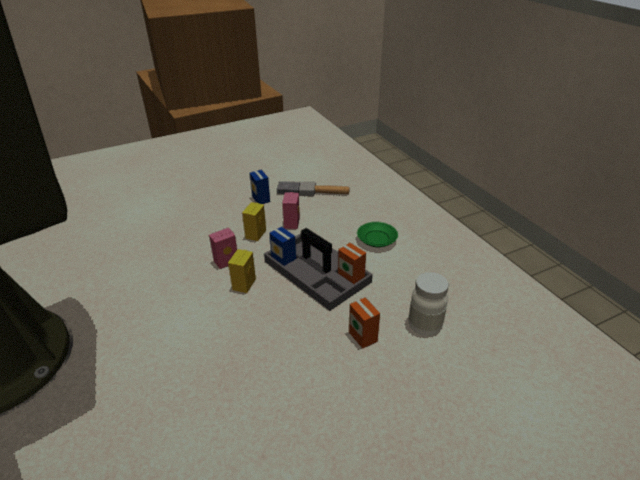

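Top view, possible targets:
- **Loose blue:** (194,241). This is `blue_out`, the one I choose.
- **Blue in the caddy:** (311,270), near-left pocket, so `blue_in`.
- **Loose orange:** (431,258). This is `orange_out`, the one I choose.
- **Orange in the caddy:** (367,227), far-right pocket, so `orange_in`.
- **Look-alikes to leave:** pink (256,233) and (278,320), yellow (252,274) and (320,318).

The empty pockets are far-left (305,245) and near-right (371,260). So blue goes to near_right and orange to far_left. Next are close wrist views of each target from two places.

```bash
cat > h.py <<'E'
from station import *
import cv2, numpy as np
def shot(n):
    i=imaging.camera_info(n); return imaging.read_camera(n), i
def ray(i,px):
    d=np.array(i["orientation"])@np.linalg.solve(np.array(i["intrinsics"]),[px[0],px[1],1.]); return np.array(i["eye"]),d/np.linalg.norm(d)
def plane(i,px,z):
    e,d=ray(i,px); return e+d*(z-e[2])/d[2]
def tri(obs):   # [(info,px),...] -> nearest point, residual
    A=np.zeros((3,3));b=np.zeros(3);P=[]
    for i,p in obs:
        e,d=ray(i,p);M=np.eye(3)-np.outer(d,d);A+=M;b+=M@e;P.append((e,M))
    x=np.linalg.solve(A,b); return x,max(np.linalg.norm(M@(x-e)) for e,M in P)
def down(yaw):  # tool z down, tool y along direction yaw+90deg (world), half turn chosen so as to keep wrist central
    c,s=np.cos(yaw),np.sin(yaw)
    return np.array([[-c,-s,0],[-s,c,0],[0,0,-1.]])
def best(p,yaw):
    o=[]
    for k in(0,np.pi):
        q=env.inverse_kinematics(np.array(p),down(yaw+k))
        if q is not None:o.append((abs(q[5]),yaw+k))
    return down(min(o)[1])
E
cat > look.py <<'E'
from h import *
import pickle
t,_i=None,imaging.camera_info("top")
tg={"blue":plane(_i,(192,236),.07),"caddy":plane(_i,(339,252),.05),"orange":plane(_i,(433,252),.07)}
R0=np.array(get_ee_rot()); w=imaging.camera_info("wrist"); print(R0.round(3).tolist(), np.array(w["intrinsics"]).round(1).tolist())
off=R0.T@(np.array(w["eye"])-get_ee_pos()); ax=R0.T@np.array(w["orientation"])[:,2]; print(off,ax)
out={}
for n in("orange","caddy","blue"):
    p=tg[n]; print(n,p.round(3))
    for k,dy in enumerate((-.04,.04)):
        R=best([.55,0,.25],0)
        H=.30 if n=="caddy" else .25
        a=R@ax; eye=p-a*H/abs(a[2])*1.0; pos=eye-R@off+[0,dy,0]
        try: env.move_to(pos,R)
        except env.IKError: print("ik",n,pos); continue
        im,i=shot("wrist"); out[n,k]=(im,i); cv2.imwrite(f"pics/{n}{k}.png",im[:,:,::-1])
pickle.dump(out,open("views.pkl","wb")); print(get_time_s())
v=[cv2.resize(out[n,0][0],(400,300)) for n in("orange","caddy","blue") if (n,0) in out]+[cv2.resize(out["caddy",1][0],(400,300))]
cv2.imwrite("pics/m.png",np.vstack([np.hstack(v[:2]),np.hstack(v[2:4])])[:,:,::-1])
E
python3 look.py
```

```text
[[0.972, 0.234, -0.0], [0.234, -0.972, 0.001], [-0.0, -0.002, -1.0]] [[404.4, 0.0, 324.0], [0.0, 404.4, 238.5], [0.0, 0.0, 1.0]]
[ 0.07902116 -0.00130301 -0.14177627] [-3.02955484e-01 -1.07421640e-04  9.53004703e-01]
orange [ 0.582 -0.233  0.07 ]
caddy [ 0.574 -0.043  0.05 ]
blue [0.586 0.26  0.07 ]
5.0583
```

View pics/m.png

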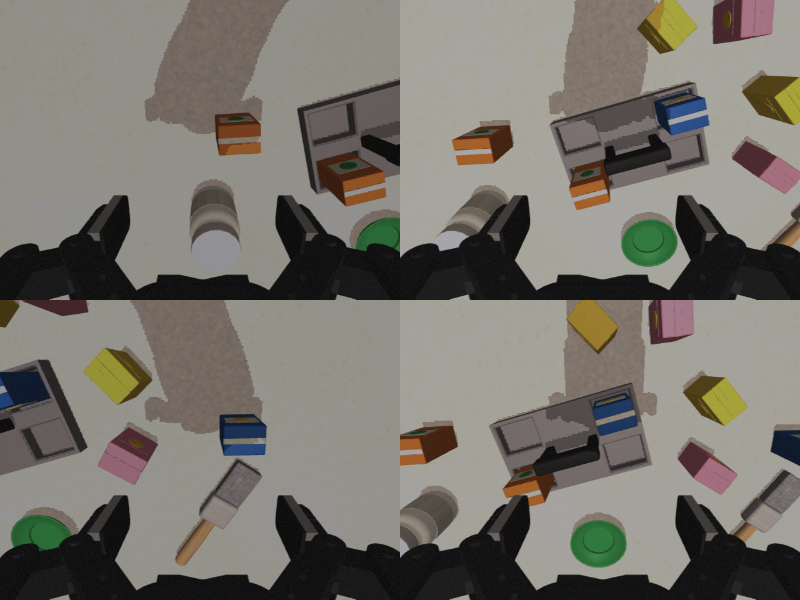

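The montage shows top and side faces clearly. Orange_out is at about (238,133) in the first tile and blue_out at (243,435) in the third. The caddy is centred near (632,140) in the second tile, with its empty pockets at (580,137) and (685,150). Now I'll segment the bright top faces and check a caddy crop.

```bash
cat > seg.py <<'E'
from h import *
import pickle
def tops(im,col,scale=1):
    hsv=cv2.cvtColor(im,cv2.COLOR_RGB2HSV); h,s,v=cv2.split(hsv)
    m=((h>100)&(h<125)&(s>140)) if col=="blue" else ((h>5)&(h<18)&(s>170))
    n,l,st,c=cv2.connectedComponentsWithStats(cv2.morphologyEx(m.astype(np.uint8),cv2.MORPH_CLOSE,np.ones((11,11))))
    r=[]
    for k in range(1,n):
        if st[k,4]<600: continue
        reg=(l==k)&m
        t,_=cv2.threshold(v[reg],0,255,cv2.THRESH_OTSU)
        b=cv2.morphologyEx((reg&(v>t)).astype(np.uint8),cv2.MORPH_CLOSE,np.ones((15,15)))
        b=cv2.morphologyEx(b,cv2.MORPH_OPEN,np.ones((5,5)))
        cs=max(cv2.findContours(b,cv2.RETR_EXTERNAL,cv2.CHAIN_APPROX_NONE)[0],key=cv2.contourArea)
        r.append(cs)
    return r
E
python3 - <<'E'
from seg import *
o=pickle.load(open("views.pkl","rb"))
for (n,k),(im,i) in o.items():
    for col in("blue","orange"):
        for c in tops(im,col):
            q=cv2.minAreaRect(c); M=cv2.moments(c); ce=(M["m10"]/M["m00"],M["m01"]/M["m00"])
            w=np.array([plane(i,p,.07 )[:2] for p in c[:,0]]); rw=cv2.minAreaRect((w*1000).astype(np.float32))
            print(n,k,col,np.round(ce,1),"world@.07",np.round(rw[0],1),np.round(rw[1],1),round(rw[2],1))
a=o["caddy",0][0][120:340,230:510]; 
b=o["caddy",1][0][120:340,130:410]
cv2.imwrite("pics/c.png",cv2.resize(np.vstack([a]),(800,600*220*280//(210*280)) if 0 else None,fx=2.7,fy=2.7,interpolation=cv2.INTER_CUBIC)[:,:,::-1])
E
```

```text
orange 0 orange [383.2 222.8] world@.07 [ 574.3 -233. ] [31.  42.4] 3.3
orange 0 orange [582.7 302. ] world@.07 [630.8 -94.3] [31.8 43.8] 15.9
orange 1 blue [632.  165.2] world@.07 [538.6  -0.8] [32.8  8.9] 13.3
orange 1 orange [257.5 222.3] world@.07 [ 574.3 -232.5] [31.  42.5] 3.3
orange 1 orange [463.  299.2] world@.07 [630.7 -95.6] [31.8 43.7] 15.6
caddy 0 blue [460.3 186.5] world@.07 [533.6  14.3] [31.6 43.2] 15.9
caddy 0 orange [117.  241.7] world@.07 [ 574.  -231.7] [31.1 42.9] 3.4
caddy 0 orange [303.5 310.9] world@.07 [630.5 -96.5] [31.6 43.7] 15.7
caddy 1 blue [344.3 187.1] world@.07 [533.5  13.5] [31.7 43.4] 16.0
caddy 1 blue [626.5 214.7] world@.07 [553.6 213.5] [22.8  9.5] 90.0
caddy 1 orange [ 17.7 243.1] world@.07 [ 573.6 -225.6] [31.1 31.4] 3.5
caddy 1 orange [202.2 307.1] world@.07 [630.5 -97.5] [31.6 43.6] 15.7
blue 0 blue [  7.1 155.6] world@.07 [533.7  30.5] [12.  28.5] 76.2
blue 0 blue [392.8 239.2] world@.07 [589.4 265. ] [11.7 41.8] 1.2
blue 1 blue [261.  239.2] world@.07 [589.1 262.5] [37.  11.6] 89.9
```

View pics/c.png

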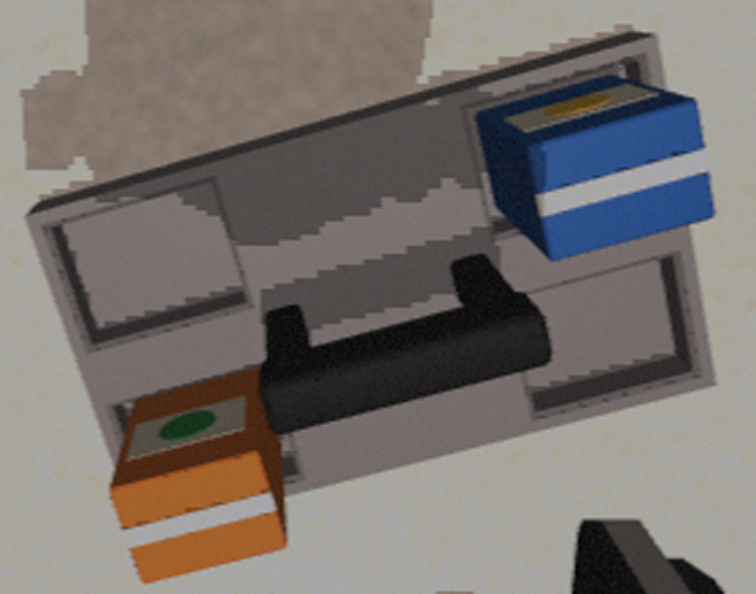

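The crop shows blue_in near-left and orange_in far-right, with near_right (crop 145,260) and far_left (crop 600,330) empty. Orange_out is well measured, but shading has split blue_out's top face. Next I'll check the shading, triangulate heights and take the caddy centre from its rim corners.

```bash
python3 - <<'E'
from seg import *
o=pickle.load(open("views.pkl","rb"))
def cen(c): M=cv2.moments(c); return (M["m10"]/M["m00"],M["m01"]/M["m00"])
def near(k,col,u): return min((cen(c) for c in tops(o[k][0],col)),key=lambda c:abs(c[0]-u))
for n,col,ks,us in(("orange_out","orange",[("orange",0),("orange",1)],(383,257)),("orange_in","orange",[("orange",0),("orange",1),("caddy",0),("caddy",1)],(582,463,303,202)),("blue_in","blue",[("caddy",0),("caddy",1)],(460,344))):
    x,r=tri([(o[k][1],near(k,col,u)) for k,u in zip(ks,us)]); print(n,x.round(4),r.round(4))
# caddy rim corners
def proj(i,X):
    p=np.array(i["intrinsics"])@np.array(i["orientation"]).T@(X-np.array(i["eye"])); return p[:2]/p[2]
i0,i1=o["caddy",0][1],o["caddy",1][1]; g=[cv2.cvtColor(o["caddy",k][0],cv2.COLOR_RGB2GRAY) for k in(0,1)]
C={}
for n,(u,v) in dict(nr=(30,213),nl=(655,37),fl=(716,383)).items():
    p0=np.float32([[230+u/2.7,120+v/2.7]]); p1=np.float32([proj(i1,plane(i0,p0[0],.022))])
    cr=(cv2.TERM_CRITERIA_EPS+3,30,.01)
    s0=cv2.cornerSubPix(g[0],p0.copy(),(4,4),(-1,-1),cr)[0]; s1=cv2.cornerSubPix(g[1],p1.copy(),(4,4),(-1,-1),cr)[0]
    x,r=tri([(i0,s0),(i1,s1)]); print(n,p0[0],s0,p1[0],s1,x.round(4),r.round(4), plane(i0,s0,.022)[:2].round(4),plane(i1,s1,.022)[:2].round(4)); C[n]=x
for a in("nr",): print("mid",(C["nr"]+C["fl"])/2, "yaw",np.degrees(np.arctan2(*(C["fl"]-C["nl"])[[1,0]])),np.degrees(np.arctan2(-(C["nl"]-C["nr"])[0],(C["nl"]-C["nr"])[1])),np.linalg.norm(C["fl"]-C["nl"]),np.linalg.norm(C["nl"]-C["nr"]))
im=o["blue",0][0]; hsv=cv2.cvtColor(im,cv2.COLOR_RGB2HSV)
print(hsv[180:265:3,390].tolist())
E
```

```text
orange_out [ 0.5743 -0.2327  0.0688] 0.0
orange_in [ 0.6285 -0.0952  0.0703] 0.0026
blue_in [0.5325 0.0134 0.0737] 0.0001
nr [241.11111 198.88889] [238.90987 199.44542] [143.86235 199.76154] [141.64577 200.65677] [ 0.5529 -0.151   0.0223] 0.0001 [ 0.5528 -0.151 ] [ 0.5531 -0.1511]
nl [472.5926 133.7037] [472.17203 132.16629] [370.97763 134.49608] [370.15335 131.54381] [0.4985 0.0355 0.0231] 0.0005 [0.4991 0.0359] [0.498  0.0356]
fl [495.18518 261.85184] [494.74896 262.24188] [403.17697 262.89072] [403.2609  263.12585] [0.6092 0.0685 0.0202] 0.0001 [0.6086 0.0677] [0.6084 0.0681]
mid [ 0.58105422 -0.04125317  0.02123152] yaw 16.57728043901037 16.269422463946267 0.11553383851779961 0.19428055460810884
[[13, 43, 125], [113, 111, 55], [111, 157, 52], [20, 166, 77], [20, 181, 76], [19, 48, 102], [111, 155, 51], [108, 188, 61], [109, 172, 86], [108, 181, 83], [110, 165, 85], [107, 183, 85], [110, 168, 85], [110, 184, 83], [18, 48, 127], [18, 44, 127], [18, 46, 128], [109, 171, 122], [109, 178, 122], [109, 174, 123], [108, 171, 124], [108, 178, 122], [108, 183, 120], [30, 7, 147], [23, 14, 148], [20, 5, 150], [13, 17, 139], [170, 16, 49], [8, 19, 55]]
```

```bash
python3 - <<'E'
from seg import *
o=pickle.load(open("views.pkl","rb")); ob=[]
for k in(0,1):
    im,i=o["blue",k]; h,s,v=cv2.split(cv2.cvtColor(im,cv2.COLOR_RGB2HSV))
    m=((h>100)&(h<125)&(s>130)&(v>70)).astype(np.uint8); m=cv2.morphologyEx(m,cv2.MORPH_CLOSE,np.ones((15,15)));m=cv2.morphologyEx(m,cv2.MORPH_OPEN,np.ones((7,7)))
    for c in cv2.findContours(m,0,cv2.CHAIN_APPROX_NONE)[0]:
        if cv2.contourArea(c)<500: continue
        M=cv2.moments(c);ce=(M["m10"]/M["m00"],M["m01"]/M["m00"])
        w=np.array([plane(i,p,.07)[:2] for p in c[:,0]]); rw=cv2.minAreaRect((w*1000).astype(np.float32)); print(k,ce,rw)
        if 200<ce[0]<450: ob.append((i,ce))
print(tri(ob))
R=down(np.radians(3.3))
for p,y in(((.574,-.2327,.02),3.3),((.58,.26,.02),0),((.6,.03,.04),16.1),((.53,-.1,.04),16.1),((.58,-.04,.06),106.1),((.58,-.04,.06),-73.9)):
    for k in(0,180):
        q=env.inverse_kinematics(np.array(p),down(np.radians(y+k))); print(p,y+k,None if q is None else np.round(q,2))
E
```

```text
0 (391.41195021681585, 224.35631018753168) ((579.8262329101562, 264.53411865234375), (30.885231018066406, 42.57569885253906), 1.1147375106811523)
1 (265.9822055990026, 224.09684914428198) ((579.6103515625, 265.04052734375), (42.587799072265625, 30.67588996887207), 89.9494400024414)
(array([0.57993408, 0.2649353 , 0.0682243 ]), np.float64(3.4882089062245245e-05))
(0.574, -0.2327, 0.02) 3.3 [-0.39  0.51 -0.27  0.79  0.   -0.44]
(0.574, -0.2327, 0.02) 183.3 [-0.39  0.51 -0.27  0.79  0.    2.7 ]
(0.58, 0.26, 0.02) 0 [ 0.42  0.53 -0.23  0.81  0.    0.42]
(0.58, 0.26, 0.02) 180 [ 0.42  0.53 -0.23  0.81  0.   -2.72]
(0.6, 0.03, 0.04) 16.1 [ 0.05  0.45 -0.31  0.81  0.   -0.23]
(0.6, 0.03, 0.04) 196.1 [ 0.05  0.45 -0.31  0.81  0.    2.91]
(0.53, -0.1, 0.04) 16.1 [-0.19  0.36 -0.46  0.76  0.   -0.47]
(0.53, -0.1, 0.04) 196.1 [-0.19  0.36 -0.46  0.76  0.    2.67]
(0.58, -0.04, 0.06) 106.1 [-0.07  0.4  -0.33  0.83  0.   -1.92]
(0.58, -0.04, 0.06) 286.1 [-0.07  0.4  -0.33  0.83  0.    1.22]
(0.58, -0.04, 0.06) -73.9 [-0.07  0.4  -0.33  0.83  0.    1.22]
(0.58, -0.04, 0.06) 106.1 [-0.07  0.4  -0.33  0.83  0.   -1.92]
```

```bash
cat > pp.py <<'E'
from h import *
C=np.array([.5806,-.0412]); YAW=np.radians(16.1); RC=np.array([[np.cos(YAW),-np.sin(YAW)],[np.sin(YAW),np.cos(YAW)]])
H=.032
def pick(xy,yaw):
    R=down(yaw); env.move_to(np.array([*xy,.14]),R); env.line_to(np.array([*xy,H]),R,v=.15)
    grasp(25); print("w",get_width(),get_gripper_force(),"F",np.round(get_ft_force(),2))
    env.line_to(np.array([*xy,.16]),R,v=.25); print("w",get_width(),"F",np.round(get_ft_force(),2))
def over(lx,ly,z=.16):
    t=C+RC@[lx,ly]; env.move_to(np.array([*t,z]),down(YAW)); return t
def lower(t):
    R=down(YAW); env.line_to(np.array([*t,H+.028]),R,v=.2); f0=np.array(get_ft_force())
    for z in np.arange(H+.022,H+.0055,-.004):
        env.line_to(np.array([*t,z]),R,v=.06); f=np.array(get_ft_force())-f0; print(round(z-H,3),f.round(2))
        if f[2]>5: print("CONTACT"); return False
    return True
E
python3 - <<'E'
from pp import *
release(); pick((.5798,.2649),np.radians(.5))
t=over(-.031,-.066); print(t)
im,i=shot("wrist"); cv2.imwrite("pics/b1.png",im[:,:,::-1]); im,_=shot("side"); cv2.imwrite("pics/b1s.png",im[100:400,150:550,::-1])
print(lower(t),get_time_s())
im,_=shot("side"); cv2.imwrite("pics/b2s.png",cv2.resize(im[200:350,230:430,::-1],None,fx=3,fy=3))
E
```

```text
w 0.04364808959530879 26.39584332704544 F [ 0.07 -1.02  5.84]
w 0.043416548118732814 F [-0.16  0.28 -2.09]
[ 0.56911861 -0.11320818]
0.022 [-1.35  0.74  0.9 ]
0.018 [-0.15  0.89  1.13]
0.014 [-0.76  0.64  1.52]
0.01 [ 0.1   1.86 -0.71]
0.006 [ 0.65  1.1  -0.02]
True 10.9917
```

View pics/b2s.png

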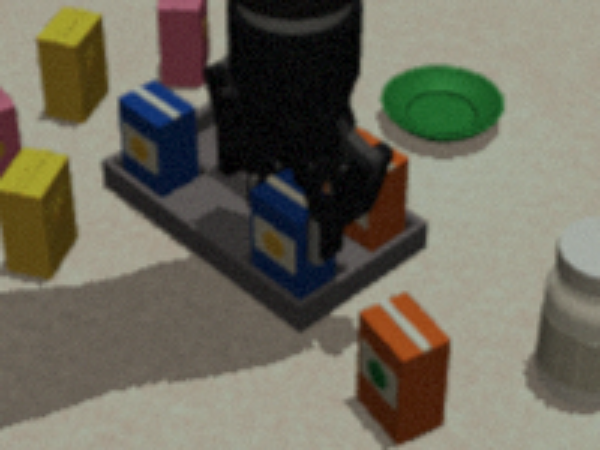

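The crop shows the blue carton down in the near-right pocket at (290,230), with no contact force. I'll release it and place the orange the same way.

```bash
python3 - <<'E'
from pp import *
p=np.array(get_ee_pos()); release(); env.line_to(p+[0,0,.11],v=.2)
pick((.5743,-.2328),np.radians(3.3))
t=over(.031,.066); print(t)
print(lower(t),get_time_s())
im,_=shot("side"); cv2.imwrite("pics/o2s.png",cv2.resize(im[200:350,230:430,::-1],None,fx=3,fy=3))
E
```

```text
w 0.04331539063886448 26.318230032920837 F [-0.34  0.12  5.28]
w 0.04355299275075086 F [-0.8  0.3 -1.7]
[0.59208139 0.03080818]
0.022 [-0.43  0.63 -2.52]
0.018 [-0.14 -0.03 -0.76]
0.014 [ 0.   -0.64 -1.32]
0.01 [ 0.09  0.95 -1.  ]
0.006 [ 0.11  0.06 -1.53]
True 17.7
```

View pics/o2s.png

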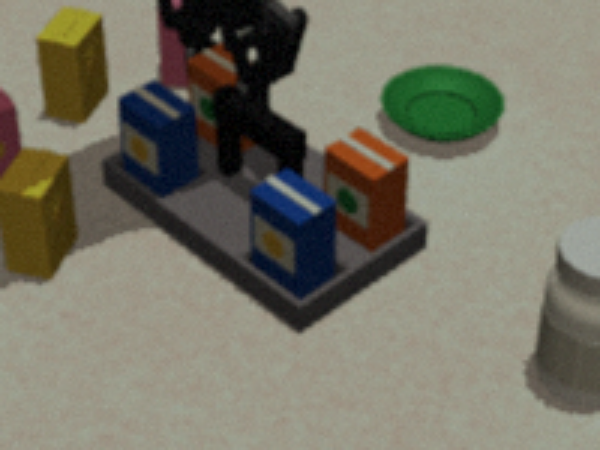

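Orange is in the far-left pocket and the blue is seated at (290,235). I'll release, rise, and look at the caddy from two places to measure carton tops and handle height.

```bash
python3 - <<'E'
from pp import *
from seg import tops
p=np.array(get_ee_pos()); release(); env.line_to(p+[0,0,.11],v=.2)
R=down(YAW+np.pi*0); out=[]
R0=np.array(get_ee_rot()); w=imaging.camera_info("wrist"); off=R0.T@(np.array(w["eye"])-get_ee_pos()); ax=R0.T@np.array(w["orientation"])[:,2]
V=[]
for s in(-.03,.03):
    a=R@ax; pos=np.array([*C,.06])-a*.33/abs(a[2])-R@off+np.array([*(RC@[0,s]),0]); env.move_to(pos,R); V.append(shot("wrist"))
obs={}
for im,i in V:
    for col in("blue","orange"):
        for c in tops(im,col):
            w=np.float32([plane(i,p,.075)[:2] for p in c[:,0]]); m=cv2.minAreaRect(w*1000)
            M=cv2.moments(c); ce=(M["m10"]/M["m00"],M["m01"]/M["m00"]); loc=RC.T@(np.array(m[0])/1000-C)
            if max(abs(loc))<.12: print(col,(loc*1000).round(1),np.round(m[1],1),round(m[2],1)); obs.setdefault((col,loc[1]>0),[]).append((i,ce))
for k,v in obs.items():
    if len(v)>1: x,r=tri(v); print(k,"z",x[2].round(4),(RC.T@(x[:2]-C)).round(4))
# bar: dark pixels near the caddy centre
hb=[]
for im,i in V:
    K=np.array(i["intrinsics"]);E=np.array(i["orientation"]).T@(np.array([*C,.088])-np.array(i["eye"]));u=(K@E)[:2]/E[2]
    m=(im.max(2)<45).astype(np.uint8); n,l,st,ce=cv2.connectedComponentsWithStats(m); k=max([k for k in range(1,n) if np.hypot(*(ce[k]-u))<45],key=lambda k:st[k,4]); 
    pts=np.argwhere(l==k)[:,::-1]; print("bar comp",u.round(1),ce[k].round(1),st[k].tolist())
im=V[0][0]; cv2.imwrite("pics/f.png",cv2.resize(im[100:350,150:500],None,fx=2.25,fy=2.25)[:,:,::-1]); print(get_time_s())
import pickle; pickle.dump(V,open("v2.pkl","wb"))
E
```

```text
blue [-28.8 -64.6] [24.5 42.3] 16.0
blue [-31.   64.9] [30.9 42.6] 16.0
orange [ 30.3 -66.3] [30.1 42.7] 16.0
orange [30.6 66.4] [30.1 42.9] 16.0
blue [-31.4 -64.1] [30.1 42.7] 16.3
blue [-21.3  65.6] [10.8 41.9] 16.3
orange [ 30.1 -65.7] [30.9 42.9] 16.3
orange [30.2 66.7] [30.  42.9] 16.3
('blue', np.False_) z 0.0653 [-0.027  -0.0675]
('blue', np.True_) z 0.0747 [-0.026   0.0664]
('orange', np.False_) z 0.0737 [ 0.0306 -0.0664]
('orange', np.True_) z 0.0735 [0.0308 0.0668]
bar comp [361.1 250.6] [359.6 243.9] [313, 221, 95, 38, 2629]
bar comp [282.4 250.7] [282.5 243.8] [235, 221, 95, 38, 2645]
20.05
```

View pics/f.png

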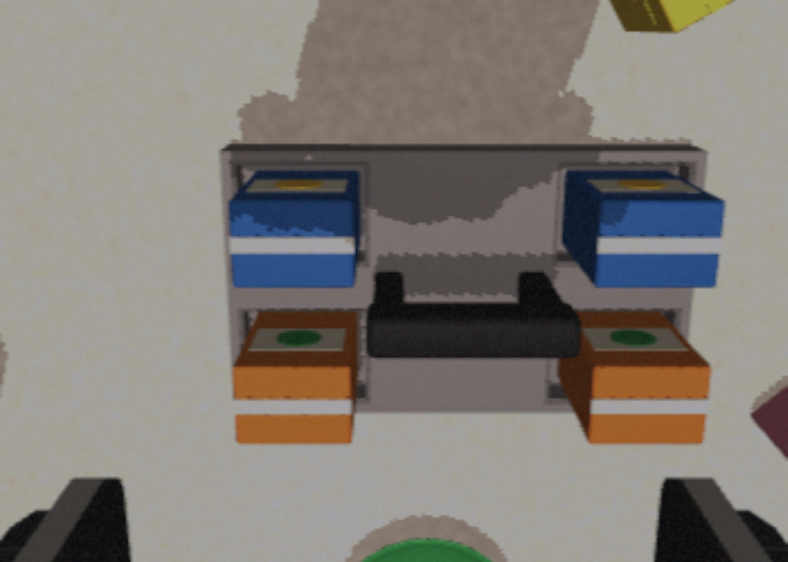

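All four cartons are upright in their pockets: blue row at crop y≈230, orange row at y≈400, tops at about 74 mm. Next I'll triangulate the bar edge, then grip the handle and lift.

```bash
python3 - <<'E'
from pp import *
import pickle
V=pickle.load(open("v2.pkl","rb")); E=[]
for u in((313,235),(408,330)):
    x,r=tri([(V[k][1],(u[k],258.5)) for k in(0,1)]); E.append(x); print("bar end",(RC.T@(x[:2]-C)*1000).round(1),x[2].round(4),r.round(4))
zt=np.mean([e[2] for e in E]); print("bar top",zt)
assert abs(zt-.088)<.008
R=down(YAW-np.pi/2); xy=C+RC@[0,(RC.T@(np.mean(E,0)[:2]-C))[1]]; print(xy)
env.move_to(np.array([*xy,.16]),R); env.line_to(np.array([*xy,.058]),R,v=.12); print("F",np.round(get_ft_force(),1))
grasp(80); print("w",get_width(),get_gripper_force(),np.round(get_ft_force(),1),np.round(get_torque(),2))
env.line_to(np.array([*xy,.078]),R,v=.05); print("w",get_width(),np.round(get_ft_force(),1),np.round(get_torque(),2),get_time_s())
im,_=shot("side"); cv2.imwrite("pics/l1.png",cv2.resize(im[180:350,230:430,::-1],None,fx=3,fy=3))
E
```

```text
bar end [  7.  -37.9] 0.0869 0.0001
bar end [ 6.8 37.5] 0.0872 0.0001
bar top 0.08704490563410996
[ 0.58065622 -0.04139476]
F [ 0.2 -0.2  0.3]
w 0.014551079217861434 79.4248366355896 [-1.2 -0.1  4. ] [-0.09  0.32 -0.01]
w 0.014928020804694936 [-0.2 -1.1 -6.7] [ 0.07 -0.02  0.02] 23.6167
```

View pics/l1.png

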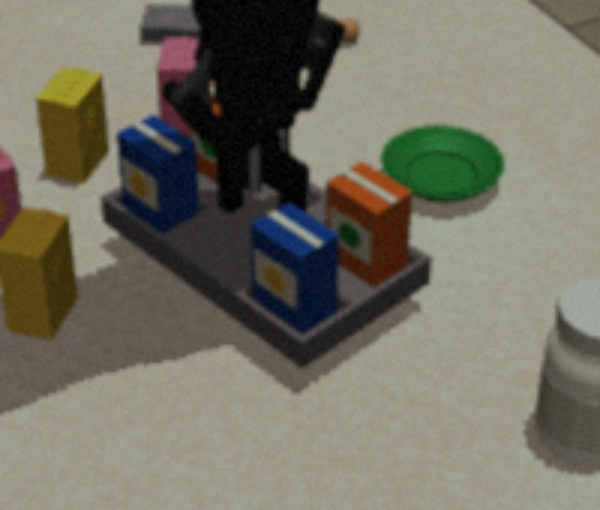

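The caddy is off the counter and level (corners at (105,215), (300,360), (428,270)), with its cartons seated. I'll lift it the rest of the way and check.

```bash
python3 - <<'E'
from pp import *
p=np.array(get_ee_pos()); env.line_to(np.array([p[0],p[1],.160]),v=.06); env.wait(.8)
print(get_ee_pos(),get_width(),np.round(get_ft_force(),1),np.round(get_torque(),2),np.abs(get_dq()).max(),get_time_s())
a,_=shot("side"); b,_=shot("top")
cv2.imwrite("pics/l2.png",np.hstack([cv2.resize(a[130:350,230:430],(400,440)),cv2.resize(b[160:330,240:400],(400,440))])[:,:,::-1])
E
```

```text
[ 0.58049642 -0.04138849  0.16001802] 0.014831449398740183 [ 0.5 -0.1 -5.9] [ 0.03 -0.07 -0.05] 0.002516420996934466 25.9833
```

View pics/l2.png

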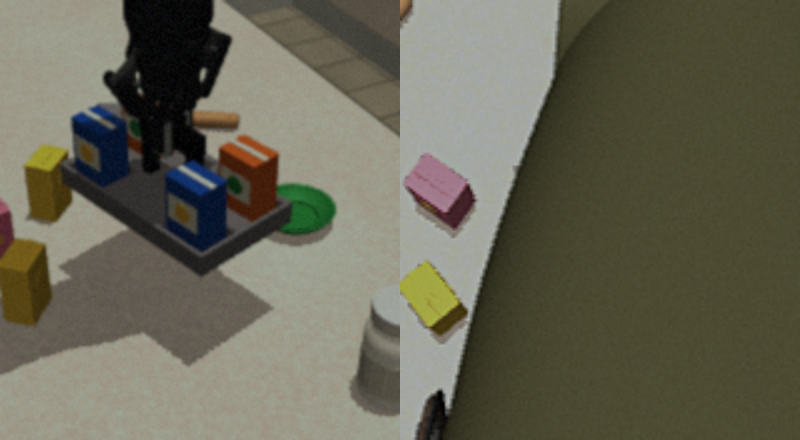

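The side view shows the caddy level and about 10 cm up, with its near corner at (200,270) and shadow at (188,362). The cartons are seated, and the bystanders I can see here haven't moved. Handing in.

```bash
python3 -c "
from station import *
print(env.hand_in())"
```

```text
the job is handed in; nothing more can be done
None
```

I handed the job in at about 26 s: blue cartons fill the near row and orange the far row, and the arm is holding the caddy by its handle, level and still, about 10 cm above the counter.

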